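Set the iris lever and hold the split housing closed on its dowels

ROBOT

A 6-joint arm with a two-finger parallel gripper is mounted at the origin on a cart in front of the work surface, level with it; the furniture and walls round the work are solid. World frame = base frame: x ahead of the robot, y to its left, z up, the work surface at z = 0. Lengths are in m, angles in rad, forces in N, time in s.
With the tool pointing down it reaches from about 0.275 to 0.875 m from the base axis. Payload 12.5 kg.
Tool frame: the origin (TCP) lies midway between the tips of the shut fingers; the grasp point (between the pads) lies bot.grip_point_offset behind it (bot.grip_point_offset is the distance from the TCP to the grasp point, in m); z points along the fingers, y is the line along which they close (so a half turn about z gives the same grasp; the last joint's range is limited). The gripper opens to 85 mm and grips with 20 to 120 N. Pads are 22 mm wide; open, the fingers measure 114 mm over their backs; the gripper's body (76 mm by 85 mm) begins 54 mm behind the grasp point. The pads swing forward as they close: fully open they stand 13 mm farther back than shut.
Start: joints at [1.165, 0.351, 1.652, -0, 1.139, -0.085], TCP at [0.173, 0.522, 0.231] pointing down, gripper open.
Joint ranges: [-2.75, 2.75], [-0.79, 2.1], [0.01, 2.65], [-1.57, 4.71], [0.07, 3.14], [-2.87, 2.87]. Speed limits (rad/s): [2.22, 2.22, 2.79, 3.14, 3.14, 3.14].

INTERFACE

Orientations are given as a unit quaternion [x, y, z, w].
In Python, from workcell import bot, imaging, ticket, sensors gives the robot as it stands. Calls block until the motion is done:
- bot.movep(position, orientation): joint-space move of the TCP to a pose.
- bot.move_linear(position, vel=0.15, rot=None): straight line of the TCP; rot=None keeps the orientation; vel is the mean speed in m/s.
- bot.movej(angles): joint-space move.
- bot.set_gripper(opening): opening from 0.0 (shut) to 1.0 (fully open); the grip force is fixed at half the most; returns when the fingers have stopped.
- bot.pause(seconds).
- bot.solve_ik(position, orientation): joint angles nearest the present ones, or None.
- imaging.read_camera(name): name is "scene" or "top"; returns a dict with "color" (420x560x3 uint8, red, green, blue), "mtx" (3x3 intrinsics, pixels), "R" (3x3) and "t" (3): a world point X has camera coordinates R X + t. Camera axes: x right, y down, z forward; pixel columns grow to the right and rows downward; lengths in m; the calibration is good to about 2 mm. A picture is of the moment at which its call begins. There is no depth.
A pose or a line that the arm cannot do raises bot.Unreachable and nothing moves.
- ticket.job_done(): hands the job in, once; it reports no verdict.
Trained networks look in the newest picture that a camera, given by its name, has taken for a name from the list of things; names that differ only in an ending like _2 or _b are one class to them, and where a whole thing is asked for, a point or a joint stands for the part that bears it (a point fixed in the world has none). Each returns a list of dicts, best first, with "conf" (0 to 1); they miss things now and then, are a little off and sometimes report something else, mostly with a low value. They report only what shows in the picture. A call takes as long as a camera call. They do not tell look-alikes from the thing itself.
- imaging.find_in(query, camera): "box" ([left, top, width, height] in pixels, round what is visible of it).
- imaging.cut_out(query, camera): "mask" (420x560 bool, what is visible of it) and "box" ([left, top, width, height] in pixels, round what is visible of it).
Readings, each from a call of its own:
- sensors.current_time_s(): time.
- sensors.current_joint_pos(): joint angles.
- sensors.current_dq(): joint speeds.
- sensors.current_joint_efforts(): joint torques, N m.
- sensors.current_tcp_pos(): TCP position.
- sensors.current_tcp_rot(): TCP orientation.
- sensors.current_force(): force on the tool from outside, world axes, zero at the start.
- sensors.current_torque(): the same for the moment, N m.
- sensors.current_opening(): opening from 0.0 (shut) to 1.0 (fully open).
Only numpy, scipy, OpenCV 4.12 (cv2) and the standard library are available. Lean on these libraries where they do the work, as an engineer would, in place of code of your own. Each camera call takes 0.05 s, during which the arm holds its last target. There are 200 camera calls.

TASK

Close this split iris housing. First swing the iris lever to the long 30-degree mark on the plate; then fit the loose upper half onto the two dowels of the fixed lower half (large hole on the large dowel, notched lip on the lever side), and press it down against its springs until the joint is fully closed. Finish while still holding it pressed closed, with the lever still on its mark, and leave the eyepiece and the objectives that stand nearby where they are.

Things in the scene. Friction and masses are not known exactly. Their poses are not given: they have to be found in the camera images.
- lower_half: Fixed aluminium lower half: block 56 (x) x 124 (y) x 20 mm on a dark 6 mm plate (x -99 to 47, y -82 to 82 mm). Origin on the worktop under the block's centre, z up; its -x, the lever side, faces the robot within 0.3 rad. Flat joint face on top, z = 26 mm. Steel dowels with tapered tips stand 13 mm above it at y = +46 (10 mm thick) and y = -46 (7 mm thick).
- iris_lever (a joint): Lever angle about the vertical axis through lower_half's origin, rad, -0.9 to 0.9. At 0 it points along lower_half's -x (middle tick); it grows counter-clockwise seen from above, the post moving to lower_half's -y (the robot's right). The long mark is +0.524 (30 degrees). Takes 0.6 N at the post and stays where left.
- lever_post (a point): Top of the upright black post (10 mm thick) at the lever's end, 85 mm from the lever's axis, 62 mm above the worktop; pinch or push it 24 to 62 mm above the worktop. The arm is a steel bar 8 mm wide, 19 to 24 mm above the worktop.
- upper_half: Loose aluminium upper half, about 0.25 kg (0.2 to 0.32). Origin under its centre at the bottom of its lips, on which it stands upright; z up. Plate 56 (x) x 124 (y) mm, joint face (underside) at z = 8, top at z = 22 mm. To grip: square port block 36 x 36 mm on top, centred, z = 22 to 58 mm. Closed, its axes match lower_half's and its origin is 18 mm above lower_half's.
- hole_big (a point): Centre of the large hole (12 mm, through the plate, at upper_half y = +46) on upper_half's joint face; 1 mm clearance all round its dowel.
- hole_small (a point): Centre of the small hole (9 mm, through the plate, at upper_half y = -46) on upper_half's joint face; 1 mm clearance all round its dowel.
- dowel_big (a point): Foot of the large (10 mm) dowel, on the joint face of lower_half; hole_big lies here when closed.
- dowel_small (a point): Foot of the small (7 mm) dowel, on the joint face of lower_half; hole_small lies here when closed.
- long_mark (a point): Middle of the long tick (38 mm) on lower_half's plate at +30 degrees, 68 mm from the lever's axis. The other ticks, every 15 degrees from -45 to 45, are 10 mm long.
- notch (a point): Middle of the 26 mm notch in upper_half's front lip (x = -32.5, y = -18 mm). Lips 5 mm thick run along the plate's two long edges, outside them, and reach 8 mm below the joint face. The lever passes through the notch only when it is near its long mark; otherwise the lip lands on the lever.
- springs_mid (a point): Point midway between two brass spring pins (y = +-28 mm) on lower_half, level with their tops, 4 mm above the joint face. They push up with 4 N in all when first touched and 8 N when the joint is closed, so the upper half when let go rests a few mm open: closing takes about 6 N of push besides its weight.
- objective_10x: Bystander: white microscope objective with a yellow band, 24 x 31 x 36 mm, origin under its centre.
- eyepiece_spare: Bystander: black eyepiece, 35 mm across, 42 mm high, origin under its centre.
- objective_4x: Bystander: white microscope objective with a red band, 24 x 30 x 31 mm, origin under its centre.
Things that resemble listed ones, but are neither listed nor needed, are in the scene too. There is more than one size of the lower_half; the job needs the larger.

How it is judged:
By the outcome, as a careful person would: the job done as asked, in the order asked, and still so for the second after the job is handed in, while the arm keeps its last pose, push and grip.
It also fails if it takes over 56 s, if anything falls off the work surface, if the arm or the gripper's body presses on something with over 40 N, if the wrist force passes 120 N, or if a joint passes its speed limit or range.

## Working session

There is one attempt and no reset: what is moved stays moved. The work goes in short steps, each a Python script; the robot and the scene stay as the last script left them, time stands still between calls to the robot, and variables do not carry over. Pictures are saved under pics/ and viewed, on a budget of 10 in all, crops included, one or two more only if the job needs it, and the job is handed in when it is done.

```bash
ls; mkdir -p pics; python3 - <<'E'
from workcell import bot, imaging, ticket, sensors
import cv2,numpy as np
print(bot.grip_point_offset,sensors.current_time_s(),sensors.current_tcp_rot())
for c in("top","scene"):
    r=imaging.read_camera(c); cv2.imwrite(f"pics/{c}0.png",r["color"][:,:,::-1])
    print(c,r["mtx"].tolist(),r["R"].round(4).tolist(),r["t"].round(4).tolist())
    for q in("lower_half","upper_half","iris_lever","lever_post","dowel_big","objective_10x","eyepiece_spare","objective_4x"):
        print(q,[(d["box"],round(d["conf"],2)) for d in imaging.find_in(q,c)][:4])
E
```

```text
pics
0.0187 0.0 [ 1.59746279e-01  9.87157931e-01 -5.63982476e-04 -1.66470572e-04]
top [[474.6706106854216, 0.0, 280.9598114561631], [0.0, 474.6706106854216, 208.83456021678717], [0.0, 0.0, 1.0]] [[0.0129, -0.9998, 0.013], [-0.9943, -0.0142, -0.1061], [0.1063, -0.0116, -0.9943]] [-0.0397, 0.4969, 1.2465]
lower_half [([222.5, 136.6, 55.5, 50.1], 0.94), ([290.4, 156.6, 63.6, 59.5], 0.65)]
upper_half [([162.8, 180.1, 48.1, 46.9], 0.82)]
iris_lever [([294.3, 156.1, 60.2, 56.7], 0.43)]
lever_post [([243.4, 171.5, 2.4, 5.6], 0.57)]
dowel_big [([222.4, 136.3, 60.2, 47.5], 0.97), ([291.5, 159.1, 61.6, 54.3], 0.76)]
objective_10x []
eyepiece_spare [([377.7, 173.2, 11.4, 13.5], 0.49)]
objective_4x [([361.3, 246.2, 7.7, 9.6], 0.55)]
scene [[427.4389978423659, 0.0, 281.7570051801504], [0.0, 427.4389978423659, 206.60322039605006], [0.0, 0.0, 1.0]] [[0.5792, -0.8149, -0.0193], [-0.3777, -0.2473, -0.8923], [0.7224, 0.5242, -0.4511]] [-0.3086, 0.2712, 0.6749]
lower_half [([294.6, 221.1, 90.8, 51.6], 0.8)]
upper_half []
iris_lever [([273.1, 204.9, 13.7, 11.6], 0.37)]
lever_post [([327.8, 234.9, 12.8, 20.2], 0.62), ([271.8, 203.3, 11.5, 13.4], 0.51), ([184.0, 194.5, 48.6, 27.5], 0.3)]
dowel_big [([294.7, 222.3, 92.6, 48.8], 0.72), ([184.8, 194.5, 46.5, 26.3], 0.17)]
objective_10x [([384.0, 272.5, 13.0, 23.2], 0.65), ([404.4, 244.9, 15.3, 23.3], 0.21)]
eyepiece_spare [([402.0, 245.9, 18.4, 22.9], 0.88), ([298.8, 220.8, 86.0, 49.9], 0.66)]
objective_4x [([342.5, 287.7, 14.6, 20.7], 0.77)]
```

```bash
python3 - <<'E'
import cv2
t=cv2.imread("pics/top0.png")[110:290,140:410]; cv2.imwrite("pics/top0c.png",cv2.resize(t,None,fx=2.96,fy=2.96,interpolation=cv2.INTER_CUBIC))
t=cv2.imread("pics/scene0.png"); cv2.imwrite("pics/scene0c.png",cv2.resize(t,(800,600),interpolation=cv2.INTER_CUBIC))
E
```

```text
(no output)
```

View pics/top0c.png

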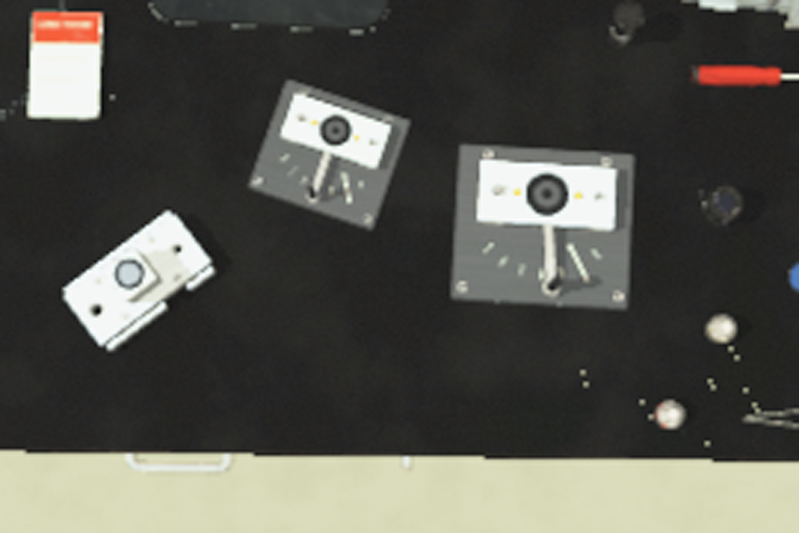

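View pics/scene0c.png

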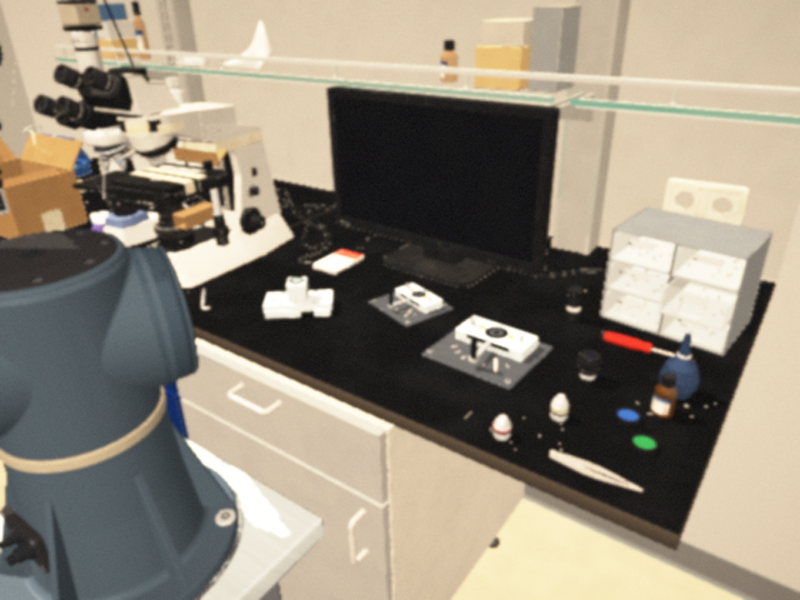

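Top view: the larger lower_half is at crop (545,220) and the smaller look-alike at (330,155). There is only one upper_half, at (140,280), with its notched lip to the lower right and its big hole at (96,309). The objectives are at (720,328) and (670,413), and the eyepiece is at (722,203). Next I'll fit the model outlines to both images.

```bash
cat > h.py <<'E'
from workcell import bot, imaging, ticket, sensors
import cv2,numpy as np
from scipy.optimize import minimize
from scipy.spatial.transform import Rotation as Ro
def grab(c,n=4):
    rs=[imaging.read_camera(c) for _ in range(n)]
    r=rs[0]; r["color"]=np.mean([q["color"] for q in rs],0).astype(np.float32); return r
def proj(r,X):
    c=np.atleast_2d(X)@r["R"].T+r["t"]; p=c@r["mtx"].T; return p[:,:2]/p[:,2:]
def ray(r,px,z):
    d=r["R"].T@np.linalg.solve(r["mtx"],[px[0],px[1],1]); o=-r["R"].T@r["t"]; return o+d*(z-o[2])/d[2]
def place(P,v):
    c,s=np.cos(v[2]),np.sin(v[2]); P=np.asarray(P,float)
    return np.c_[v[0]+c*P[:,0]-s*P[:,1],v[1]+s*P[:,0]+c*P[:,1],P[:,2]]
def edge(a,b,n=40):
    t=np.linspace(.04,.96,n)[:,None]; return np.array(a)*(1-t)+np.array(b)*t
def rect(x0,x1,y0,y1,z):
    q=[(x0,y0,z),(x1,y0,z),(x1,y1,z),(x0,y1,z)]
    P=np.vstack([edge(q[i],q[(i+1)%4]) for i in range(4)])
    N=np.repeat([(0,-1,0),(1,0,0),(0,1,0),(-1,0,0)],40,0); return P,N
def score(r,g,P,N,v,d=.0025):
    # mean inside-minus-outside brightness over model edges
    f=lambda s:cv2.remap(g,*[m.astype(np.float32).reshape(-1,1) for m in proj(r,place(P+s*d*N,v)).T],cv2.INTER_LINEAR).ravel()
    return np.mean(np.clip(f(-1)-f(1),-20,80))
def fit(views,models,v0):
    gs=[cv2.cvtColor(r["color"],cv2.COLOR_RGB2GRAY) for r in views]
    obj=lambda v:-sum(score(r,g,P,N,v) for r,g in zip(views,gs) for P,N in models)
    best=None
    for d in (np.array([[0,0,0],[.004,0,0],[-.004,0,0],[0,.004,0],[0,-.004,0],[0,0,.04],[0,0,-.04]])):
        v=np.array(v0)+d
        q=minimize(obj,v,method="Nelder-Mead",options=dict(initial_simplex=v+np.vstack([np.zeros(3),np.diag([.004,.004,.04])]),xatol=1e-5,fatol=1e-3))
        if best is None or q.fun<best.fun: best=q
    return best.x,best.fun
LOW=[rect(-.099,.047,-.082,.082,.006),rect(-.028,.028,-.062,.062,.026)]
# upper: short ends of plate, ports
def UP(dz=0): return [rect(-.018,.018,-.018,.018,.058+dz),rect(-.028,.028,-.062,.062,.022+dz),rect(-.035,.035,-.062,.062,.022+dz)]
E
python3 - <<'E'
from h import *
T=grab("top");S=grab("scene")
f=lambda x,y:np.array([140+x/2.96,110+y/2.96])
for n,ps in (("big",[(461,145),(635,153),(630,308),(451,298)]),("small",[(290,80),(410,120),(372,229),(248,186)])):
    w=np.array([ray(T,f(*p),.006) for p in ps]);print(n,np.linalg.norm(w-np.roll(w,-1,0),axis=1).round(3))
big,sm=ray(T,f(96,309),.022),ray(T,f(177,249),.022); print("holes",big,sm,np.linalg.norm(big-sm),(big+sm)/2)
c=ray(T,f(547,195),.03);print("c",c)
for n,vs in(("T",[T]),("S",[S]),("TS",[T,S])):
    print(n,fit(vs,LOW,[c[0],c[1],-.04]))
y=np.arctan2(-(big-sm)[0],(big-sm)[1]);m=(big+sm)/2
U=UP()
for n,vs in(("T",[T]),("S",[S]),("TS",[T,S])):
    for k in((0,1),(0,),(0,2)): print("up",n,k,fit(vs,[U[i] for i in k],[m[0],m[1],y]))
for z,p in((.062,(553,290)),(.024,(549,228))): print(ray(T,f(*p),z))
for n,z,p in(("e",.04,(722,203)),("o10",.036,(720,328)),("o4",.031,(670,413))): print(n,ray(T,f(*p),z))
E
```

```text
big [0.163 0.145 0.165 0.144]
small [0.118 0.109 0.122 0.107]
holes [0.47879413 0.25769854 0.022     ] [0.5346797  0.18620062 0.022     ] 0.09074772865418348 [0.50673692 0.22194958 0.022     ]
c [ 0.58818335 -0.15010149  0.03      ]
T (array([ 0.5904656 , -0.14897221, -0.04718794]), np.float64(-143.29931640625))
S (array([ 0.59200459, -0.14932774, -0.04258285]), np.float64(-84.57278442382812))
TS (array([ 0.59050648, -0.14913347, -0.04678468]), np.float64(-227.29075622558594))
up T (0, 1) (array([0.50794014, 0.2240633 , 0.67288063]), np.float64(-83.55512237548828))
up T (0,) (array([0.51528528, 0.22908869, 0.60810338]), np.float64(-28.848987579345703))
up T (0, 2) (array([0.50710772, 0.22319922, 0.66992075]), np.float64(-100.59077453613281))
up S (0, 1) (array([0.51107932, 0.22563818, 0.68988723]), np.float64(-102.87002563476562))
up S (0,) (array([0.5075217 , 0.22238953, 0.65411301]), np.float64(-54.63995361328125))
up S (0, 2) (array([0.50750394, 0.22255081, 0.67986355]), np.float64(-106.5938720703125))
up TS (0, 1) (array([0.50847849, 0.22361952, 0.6854031 ]), np.float64(-183.07235717773438))
up TS (0,) (array([0.50741798, 0.22328025, 0.66488216]), np.float64(-78.92840576171875))
up TS (0, 2) (array([0.5074924 , 0.22275736, 0.67234816]), np.float64(-205.67889404296875))
[ 0.49761676 -0.15231951  0.062     ]
[ 0.55873372 -0.15265074  0.024     ]
e [ 0.58146058 -0.30770821  0.04      ]
o10 [ 0.46823803 -0.305665    0.036     ]
o4 [ 0.39154464 -0.26106356  0.031     ]
```

```bash
cat >> h.py <<'E'
LV=np.array([.5905,-.1491,-.0468])
def post(th,v=LV,z=.062):
    a=np.pi+v[2]+th; return np.array([v[0]+.085*np.cos(a),v[1]+.085*np.sin(a),z])
def overlay(r,pts,box,k,fn):
    x,y,w,h=box; im=cv2.resize(r["color"][y:y+h,x:x+w,::-1].clip(0,255).astype(np.uint8),None,fx=k,fy=k,interpolation=cv2.INTER_CUBIC)
    for X,c in pts:
        for p in proj(r,X): cv2.circle(im,tuple(int(q) for q in ((p-[x,y]+.5)*k)),1,c,-1)
    cv2.imwrite(fn,im)
def quat(phi):
    y=np.array([np.cos(phi),np.sin(phi),0]);z=np.array([0,0,-1.]);return Ro.from_matrix(np.c_[np.cross(y,z),y,z]).as_quat()
E
python3 - <<'E'
from h import *
T=grab("top"); U=UP(); uv=[.5075,.2228,.672]
G,R_,B=(0,200,0),(0,0,255),(255,100,0)
pts=[(place(P,LV),G) for P,N in LOW]+[(place([(0,46e-3,.026),(0,-46e-3,.026)],LV),R_)]
pts+=[(post(t)[None],B) for t in (0,.08,.524)]+[(place([(0,.046,.022),(0,-.046,.022),(-.0325,-.018,.022)],uv),R_)]+[(place(P[::3],uv),G) for P,N in (U[0],U[2])]
overlay(T,pts,(155,145,205,90),3.9,"pics/ov.png")
print(sensors.current_time_s())
for p,f in ((post(.08),np.pi/2+LV[2]+.524),(post(.524),np.pi/2+LV[2]+.524),([.5075,.2228,.1],.672),([.5075,.2228,.1],.672+np.pi/2),([*LV[:2],.1],LV[2]),([*LV[:2],.1],LV[2]+np.pi/2)):
    for a in(0,np.pi): 
        q=bot.solve_ik(list(p),list(quat(f+a))); print(None if q is None else np.round(q,2))
E
```

```text
1.5
[-0.38  0.55  1.83 -0.    0.75 -2.43]
[-0.38  0.55  1.83 -0.    0.75  0.71]
[-0.44  0.58  1.78 -0.    0.78 -2.48]
[-0.44  0.58  1.78 -0.    0.78  0.66]
[ 0.33  0.53  1.75 -0.    0.87 -0.34]
[ 0.33  0.53  1.75 -0.    0.87  2.8 ]
[ 0.33  0.53  1.75 -0.    0.87 -1.91]
[ 0.33  0.53  1.75 -0.    0.87  1.23]
[-0.32  0.61  1.6  -0.    0.93 -0.28]
[-0.32  0.61  1.6  -0.    0.93  2.86]
[-0.32  0.61  1.6  -0.    0.93 -1.85]
[-0.32  0.61  1.6  -0.    0.93  1.29]
```

View pics/ov.png

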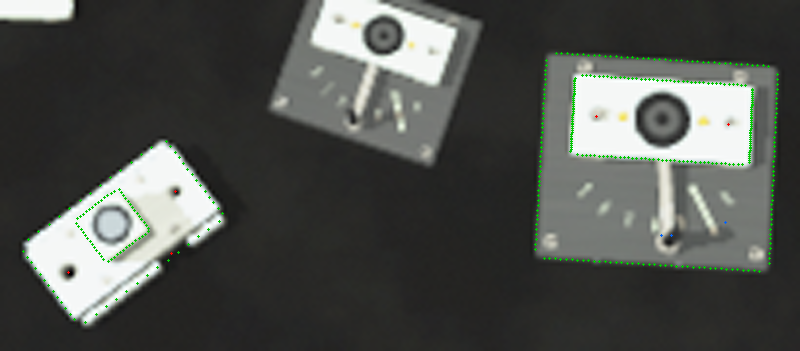

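Overlay: the outlines and dowels match the larger lower half at (657,160), and the outline and notch match the upper half at (125,235). The lever post sits at about (668,237), near 0.1 rad. Now I'll move the lever.

```bash
python3 - <<'E'
from h import *
q=list(quat(np.pi/2+LV[2]+.524+np.pi))
a,b=post(.1),post(.524)
if np.round(bot.solve_ik([*a[:2],.12],q),2)[5]<-1: q=list(quat(np.pi/2+LV[2]+.524))
bot.set_gripper(.5)
bot.movep([*a[:2],.12],q)
bot.move_linear([*a[:2],.034],vel=.12)
print(sensors.current_force(),sensors.current_time_s())
bot.move_linear([*b[:2],.034],vel=.08)
bot.set_gripper(0)
print("pinch",sensors.current_opening(),sensors.current_force(),sensors.current_tcp_pos(),b)
bot.set_gripper(.45)
bot.move_linear([*b[:2],.13],vel=.2)
# clear view, heading to upper half
bot.set_gripper(.85)
ph=.672; q2=min((list(quat(ph+k)) for k in(0,np.pi)),key=lambda z:abs((bot.solve_ik([.5075,.2228,.16],z) or [9]*6)[5]-sensors.current_joint_pos()[5]))
bot.movep([.5075,.2228,.14],q2)
print(sensors.current_joint_pos().round(2) if hasattr(sensors.current_joint_pos(),'round') else sensors.current_joint_pos(),sensors.current_time_s())
T=grab("top");S=grab("scene")
print(fit([T],LOW,LV),fit([T,S],LOW,LV))
L=place([(68e-3*-np.cos(.524)+t*-np.cos(.524),(68e-3+t)*-np.sin(.524),.006) for t in(-.019,.019)],LV)
overlay(T,[(L,(0,0,255)),(b[None],(255,100,0)),(post(.524,z=.024)[None],(0,255,0)),(place([(0,46e-3,.026),(0,-46e-3,.026)],LV),(0,0,255))],(285,150,75,70),8,"pics/lev.png")
E
```

```text
[0.23059475 0.62072783 0.56162778] 5.5417
pinch 0.09007655269291327 [-1.40017598  0.78285722  0.93556626] [ 0.51488814 -0.18795877  0.03404961] [ 0.51499582 -0.18813997  0.062     ]Traceback (most recent call last):
  File "<stdin>", line 16, in <module>
  File "<stdin>", line 16, in <lambda>
ValueError: The truth value of an array with more than one element is ambiguous. Use a.any() or a.all()
```

```bash
cat >> h.py <<'E'
def bestq(p,phi,j6):
    return min((list(quat(phi+k)) for k in(0,np.pi)),key=lambda z:abs(bot.solve_ik(list(p),z)[5]-j6))
E
python3 - <<'E'
from h import *
b=post(.524)
p=[.5075,.2228,.14]
bot.movep(p,bestq(p,.672,-.34))
print(sensors.current_time_s())
T=grab("top");S=grab("scene")
print(fit([T],LOW,LV),fit([T,S],LOW,LV))
L=place([((68e-3+t)*-np.cos(.524),(68e-3+t)*-np.sin(.524),.006) for t in(-.019,.019)],LV)
overlay(T,[(L,(0,0,255)),(b[None],(255,100,0)),(post(.524,z=.024)[None],(0,255,0)),(place([(0,46e-3,.026),(0,-46e-3,.026)],LV),(0,0,255))],(285,150,75,70),8,"pics/lev.png")
E
```

```text
9.5333
(array([ 0.59042053, -0.14915252, -0.04675775]), np.float64(-137.35232543945312)) (array([ 0.59067383, -0.14954239, -0.04147827]), np.float64(-216.52371215820312))
```

View pics/lev.png

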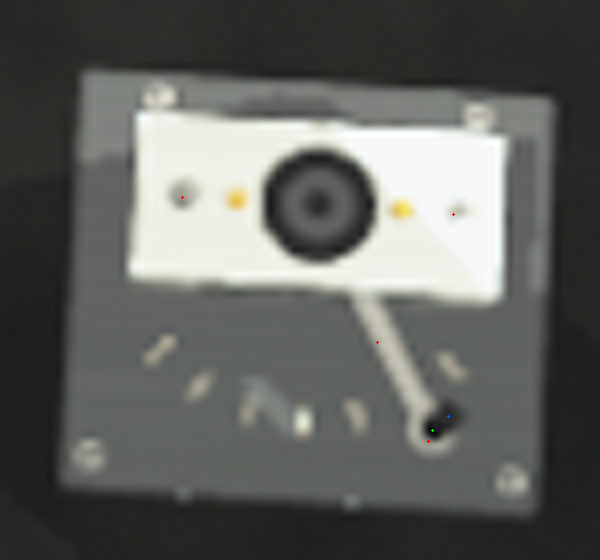

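The lever lies over the long tick: the arm runs along the red points (377,342) to (428,440) and the post is at the prediction. Next I'll centre the upper half by squeezing along x, then grip it along y.

```bash
python3 - <<'E'
from h import *
p=np.array([.5075,.2228,.0])
at=lambda z:[p[0],p[1],z]
bot.move_linear(at(.024),vel=.12)
print("f0",sensors.current_force(),sensors.current_opening())
bot.set_gripper(0.2); print("sq",sensors.current_opening(),sensors.current_force())
bot.set_gripper(.85)
bot.move_linear(at(.085),vel=.25)
q=bestq(at(.085),.672+np.pi/2,1.23)
bot.movep(at(.085),q); bot.move_linear(at(.024),vel=.15)
bot.set_gripper(0.2); print("gr",sensors.current_opening(),sensors.current_force())
bot.move_linear(at(.11),vel=.15)
print(sensors.current_force(),sensors.current_torque(),sensors.current_tcp_pos(),sensors.current_joint_pos(),sensors.current_time_s())
lp=[LV[0],LV[1],.115]
bot.movep(lp,bestq(lp,LV[2]+np.pi/2,1.29))
print(sensors.current_tcp_pos(),sensors.current_time_s())
T=grab("top");S=grab("scene")
for r,n in((T,"top"),(S,"scene")):
    x,y=proj(r,[*LV[:2],.08])[0].astype(int)
    cv2.imwrite(f"pics/h_{n}.png",cv2.resize(r["color"][y-40:y+45,x-60:x+60,::-1],None,fx=6,fy=6,interpolation=cv2.INTER_CUBIC))
E
```

```text
f0 [0.22473937 0.06155942 0.06113792] 0.8529125817871758
sq 0.4149444376916479 [-0.31195677 -0.73848748  6.45908657]
gr 0.41362288942568864 [-1.45886807 -0.40481419  7.48635209]
[-0.73700211 -0.52210535 -2.51516686] [-0.02293214  0.02685909  0.01341637] [0.50692219 0.22259653 0.10917446] [ 3.29686279e-01  5.13419082e-01  1.74427898e+00 -2.81677528e-05
  8.85249578e-01  1.22850794e+00] 15.425
[ 0.5905194  -0.14798244  0.11479933] 16.8417[ WARN:0@5.531] global loadsave.cpp:1063 imwrite_ Unsupported depth image for selected encoder is fallbacked to CV_8U.
```

View pics/h_scene.png

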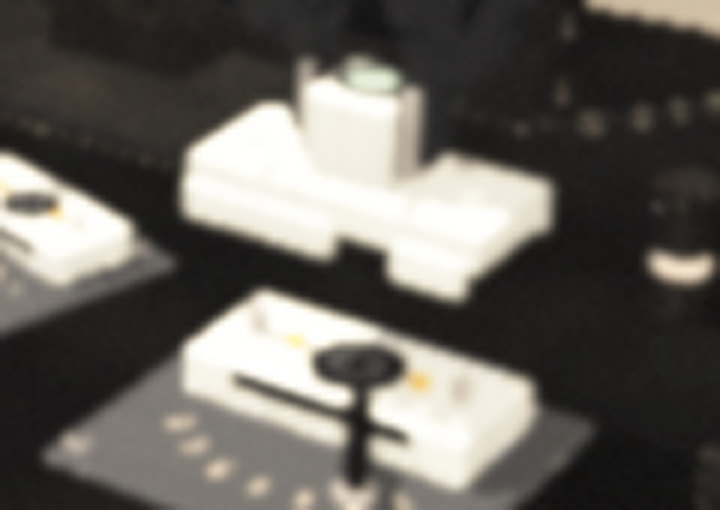

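The scene view shows the upper half level in the grip. Its notched lip is on the lever side at (360,255), above the lever at (355,400). Now a guarded descent.

```bash
python3 - <<'E'
from h import *
pr=lambda s:print(s,np.round(sensors.current_force(),1),np.round(sensors.current_torque(),2),np.round(sensors.current_tcp_pos(),4),round(sensors.current_time_s(),2))
pr("hover")
S=grab("scene")
print("S up",fit([S],[UP(.091)[2]],LV)[0].round(4),"S low",fit([S],LOW,LV)[0].round(4))
bot.move_linear([LV[0],LV[1],.060],vel=.1); pr("60")
f0=np.array(sensors.current_force())
for z in (.057,.0555,.054,.0525,.051,.0495,.048):
    bot.move_linear([LV[0],LV[1],z],vel=.03); pr(z)
    if sensors.current_force()[2]-f0[2]>6: print("contact"); break
E
```

```text
hover [ 0.8  0.1 -3.3] [ 0.01 -0.01  0.03] [ 0.5906 -0.1488  0.115 ] 17.24
S up [ 0.5872 -0.1492 -0.0366] S low [ 0.5899 -0.1493 -0.0425]
60 [ 0.1 -0.  -1. ] [ 0.    0.   -0.02] [ 0.5908 -0.1492  0.0603] 18.14
0.057 [-0.4 -0.5 -2.4] [ 0.    0.03 -0.06] [ 0.5906 -0.1491  0.0573] 18.39
0.0555 [ 0.3 -0.5 -2.3] [0.01 0.04 0.01] [ 0.5905 -0.1491  0.0555] 18.64
0.054 [-0.3 -0.3 -2.3] [-0.03 -0.    0.02] [ 0.5904 -0.1491  0.0539] 18.89
0.0525 [ 0.  -0.6 -2.9] [-0.    0.01  0.03] [ 0.5905 -0.1491  0.0524] 19.14
0.051 [-0.3 -0.1 -2.7] [-0.   -0.01 -0.01] [ 0.5904 -0.1491  0.0509] 19.39
0.0495 [-0.1 -1.1 -3.1] [ 0.03 -0.03  0.03] [ 0.5904 -0.1491  0.0494] 19.64
0.048 [ 0.9  0.3 -2.5] [ 0.03  0.01 -0.01] [ 0.5904 -0.1491  0.0479] 19.89
```

Both dowels entered with no contact force. Pressing on.

```bash
python3 - <<'E'
from h import *
for z in np.arange(.047,.036,-.0007):
    bot.move_linear([LV[0],LV[1],float(z)],vel=.02); bot.pause(.1)
    f=np.mean([sensors.current_force() for _ in range(5)],0)
    print(round(float(z),4),f.round(1),np.round(sensors.current_torque(),2),np.round(sensors.current_tcp_pos(),4))
    if f[2]>14 or abs(f[:2]).max()>12: break
print(sensors.current_time_s())
S=grab("scene");T=grab("top")
im=[]
for r in(T,S):
    x,y=proj(r,[*LV[:2],.04])[0].astype(int)
    im.append(cv2.resize(r["color"][y-40:y+40,x-50:x+50,::-1],(400,320),interpolation=cv2.INTER_CUBIC).astype(np.uint8))
cv2.imwrite("pics/closed.png",cv2.resize(np.hstack(im),None,fx=1,fy=1))
E
```

```text
0.047 [ 0.3  0.3 -1.9] [-0.02 -0.04 -0.03] [ 0.5906 -0.1491  0.0471]
0.0463 [-0.6  0.4  1.1] [0.04 0.1  0.06] [ 0.5906 -0.1491  0.0465]
0.0456 [-0.2  0.6  3. ] [-0.    0.06 -0.01] [ 0.5906 -0.1491  0.0457]
0.0449 [ 0.6 -0.3  2.3] [-0.02 -0.06 -0.01] [ 0.5906 -0.1491  0.045 ]
0.0442 [-0.8  0.2  4.1] [-0.   -0.07  0.01] [ 0.5906 -0.1491  0.0443]
0.0435 [ 1.  -0.1  5.1] [-0.04 -0.12  0.01] [ 0.5906 -0.1491  0.0436]
0.0428 [-1.9  0.3  6.8] [0.03 0.08 0.01] [ 0.5906 -0.1491  0.0431]
0.0421 [-3.4  1.7 14.6] [ 0.16  0.58 -0.03] [ 0.5906 -0.1492  0.043 ]
22.6917
```

View pics/closed.png

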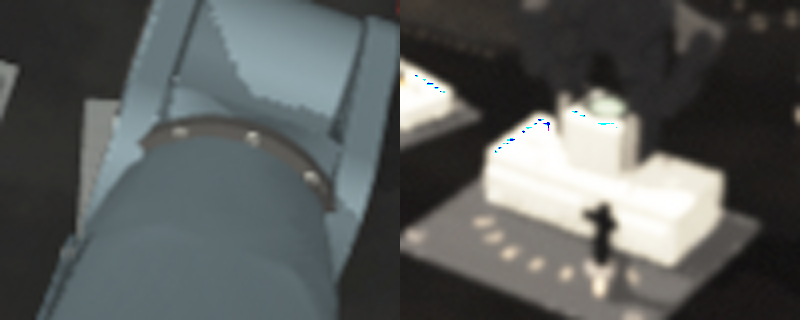

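The springs were touched at about 46.7 mm and a hard stop came at 43.0 mm. The pitch moment (0.58 Nm) says the front edge seated first, so I'll level the tool against that moment while pressing.

```bash
python3 - <<'E'
from h import *
def rd():
    bot.pause(.15); d=[(sensors.current_force(),sensors.current_torque(),bot.pause(.02))[:2] for _ in range(6)]
    return np.mean([a for a,_ in d],0),np.mean([b for _,b in d],0)
R0=Ro.from_quat(quat(LV[2]+np.pi/2)); 
if (R0.inv()*Ro.from_quat(sensors.current_tcp_rot())).magnitude()>1: R0=Ro.from_quat(quat(LV[2]-np.pi/2))
d=0.;z=.0421
for i in range(14):
    f,t=rd(); print(round(d,4),round(z,4),f.round(1),t.round(2),np.round(sensors.current_tcp_pos(),4),(Ro.from_quat(sensors.current_tcp_rot())*R0.inv()).as_rotvec().round(4))
    if f[2]>17 and abs(t[1])<.2: break
    if f[2]<18: z-=.0003
    if f[2]>26: z+=.0003
    if abs(t[1])>=.2: d+=.004*np.sign(t[1])
    bot.move_linear([LV[0],LV[1],z],vel=.02,rot=list((Ro.from_euler("y",d)*R0).as_quat()))
print(sensors.current_time_s(),sensors.current_opening())
E
```

```text
0.0 0.0421 [-4.1  1.5 15. ] [0.18 0.58 0.  ] [ 0.5906 -0.1491  0.043 ] [-0.0001 -0.0003  0.    ]
0.004 0.0418 [-5.6  1.9 18.7] [ 0.29  0.76 -0.02] [ 0.5907 -0.1492  0.0431] [-0.0002  0.0035  0.    ]
0.008 0.0418 [-6.   2.  19.2] [0.36 0.74 0.01] [ 0.5907 -0.1492  0.0432] [-0.0002  0.0075 -0.    ]
0.012 0.0418 [-5.8  2.1 20. ] [0.39 0.77 0.  ] [ 0.5908 -0.1492  0.0433] [-0.0002  0.0113 -0.0001]
0.016 0.0418 [-6.2  1.8 20.5] [0.44 0.78 0.  ] [ 0.5908 -0.1492  0.0433] [-0.0002  0.0151 -0.0001]
0.02 0.0418 [-6.3  1.8 21.5] [0.51 0.77 0.03] [ 0.5908 -0.1492  0.0434] [-0.0002  0.0191 -0.0001]
0.024 0.0418 [-6.6  2.1 22.1] [0.56 0.76 0.01] [ 0.5909 -0.1492  0.0435] [-0.0002  0.0229 -0.0001]
0.028 0.0418 [-6.3  2.3 22.9] [0.61 0.82 0.01] [ 0.591  -0.1492  0.0436] [-0.0002  0.0267 -0.0001]
0.032 0.0418 [-6.1  2.  23.4] [0.68 0.8  0.01] [ 0.5911 -0.1492  0.0437] [-0.0003  0.0305 -0.0001]
0.036 0.0418 [-6.5  2.  24.1] [0.71 0.8  0.01] [ 0.5911 -0.1492  0.0438] [-0.0003  0.0344 -0.0001]
0.04 0.0418 [-6.4  2.5 24.8] [0.76 0.81 0.02] [ 0.5912 -0.1492  0.0439] [-0.0003  0.0383 -0.0002]
0.044 0.0418 [-6.4  2.2 25.4] [ 0.8   0.82 -0.  ] [ 0.5912 -0.1492  0.044 ] [-0.0003  0.0421 -0.0002]
0.048 0.0418 [-6.4  2.5 25.8] [ 0.86  0.81 -0.  ] [ 0.5913 -0.1492  0.0441] [-0.0003  0.0459 -0.0003]
0.052 0.0418 [-6.4  2.5 27.3] [ 0.91  0.82 -0.01] [ 0.5914 -0.1492  0.0442] [-0.0003  0.0499 -0.0002]
30.0917 0.41452592539939087
```

The moment didn't respond to tilt. It comes from the lateral force acting over the wrist's lever arm, not from a seating error. I'll level the tool again, ease the side force, and check.

```bash
python3 - <<'E'
from h import *
def rd():
    bot.pause(.15); d=[(sensors.current_force(),sensors.current_torque(),bot.pause(.02))[:2] for _ in range(6)]
    return np.mean([a for a,_ in d],0),np.mean([b for _,b in d],0)
def rep(s): f,t=rd(); print(s,f.round(1),t.round(2),np.round(sensors.current_tcp_pos(),4),round(sensors.current_time_s(),1)); return f
R0=Ro.from_quat(quat(LV[2]+np.pi/2))
if (R0.inv()*Ro.from_quat(sensors.current_tcp_rot())).magnitude()>1: R0=Ro.from_quat(quat(LV[2]-np.pi/2))
q=list(R0.as_quat())
x,y=LV[:2]
for d in(.035,.018,0): bot.move_linear([x,y,.0420],vel=.03,rot=list((Ro.from_euler("y",d)*R0).as_quat())); rep(d)
bot.move_linear([x,y,.0440],vel=.03,rot=q); rep("eased .044")
for z in (.0432,.0428,.0424,.0420,.0416):
    bot.move_linear([x,y,z],vel=.03,rot=q); f=rep(z)
    if f[2]>17: break
S=grab("scene")
g=cv2.resize(S["color"],None,fx=1,fy=1)
print([ (k,fit([S],[UP(k)[2],],LV)[0].round(4),round(fit([S],[UP(k)[2]],LV)[1],1)) for k in(.018,.020)])
X,Y=proj(S,[*LV[:2],.03])[0].astype(int)
overlay(S,[(place(UP(.018)[2][0][::2],LV),(0,160,0)),(post(.524)[None],(0,0,255)),(post(.524,z=.024)[None],(0,0,255))],(X-50,Y-35,100,75),8,"pics/fin.png")
E
```

```text
0.035 [-5.7  1.9 21.9] [0.62 0.67 0.02] [ 0.5911 -0.1492  0.0438] 30.6
0.018 [-5.   1.3 18.7] [0.44 0.63 0.01] [ 0.5908 -0.1491  0.0434] 31.1
0 [-4.6  1.4 15.5] [0.2  0.65 0.  ] [ 0.5906 -0.1491  0.043 ] 31.6
eased .044 [ 1.2 -0.3  4. ] [-0.04 -0.2   0.  ] [ 0.5906 -0.1491  0.0439] 32.1
0.0432 [ 1.1 -0.3  4.4] [-0.08 -0.23 -0.01] [ 0.5906 -0.1491  0.0432] 32.6
0.0428 [-0.   0.1  7.1] [-0.04 -0.09 -0.02] [ 0.5906 -0.1491  0.043 ] 33.1
0.0424 [-1.4  0.4 11.7] [ 0.06  0.2  -0.01] [ 0.5906 -0.1491  0.043 ] 33.6
0.042 [-3.6  0.9 15.5] [ 0.15  0.53 -0.01] [ 0.5906 -0.1491  0.043 ] 34.1
0.0416 [-5.8  1.6 20.3] [0.24 0.83 0.01] [ 0.5906 -0.1491  0.043 ] 34.6
[(0.018, array([ 0.5878, -0.1486, -0.0344]), np.float64(-35.0)), (0.02, array([ 0.5835, -0.1504, -0.0182]), np.float64(-35.8))]
```

View pics/fin.png

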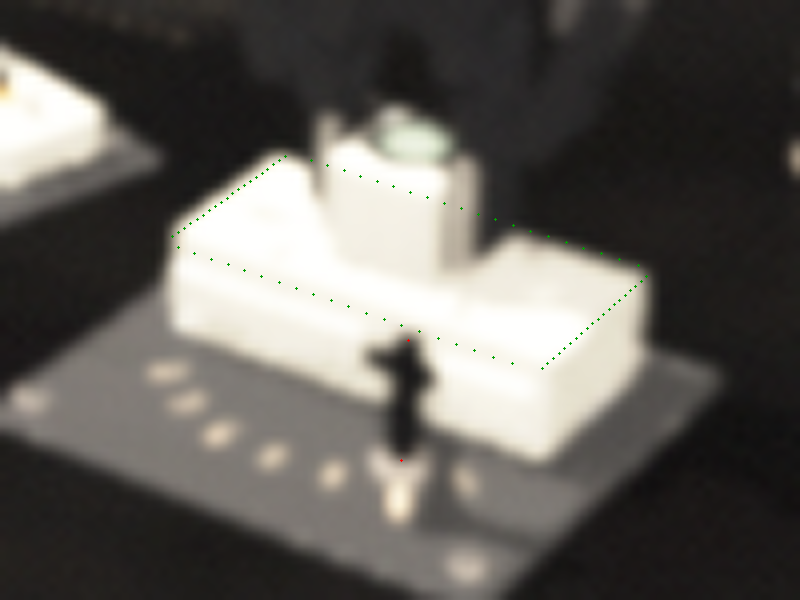

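```bash
python3 - <<'E'
from h import *
print(sensors.current_force(),sensors.current_tcp_pos(),sensors.current_opening(),sensors.current_time_s())
print(ticket.job_done())
E
```

```text
[-6.04454794  1.87332984 20.51482128] [ 0.59059556 -0.14914953  0.04301638] 0.41533727406907556 34.7917
the job is handed in; nothing more can be done
None
```

I handed the job in at 34.8 s, with the upper half held pressed closed and the lever on its 30-degree mark. No verdict was reported.

**What I did:** I pushed the lever to the long mark with the fingers and pinched it there to centre it. Then I centred and gripped the upper half and fitted it on both dowels of the larger lower half without any contact force. I pressed it to a hard stop, and the arm is still pushing with about 20 N.

**Checks that agreed:**
- **Joint closed:** the springs were first felt about 3.7 to 4 mm above the stop, matching the stated 4 mm. The stop was at the same height (TCP z = 43.0 mm) both times I pressed.
- **Position:** the outline of the closed part, drawn at its expected height, matched the last picture by eye.
- **Lever:** it lay over the long mark in the top view before fitting. The post was where expected in the last picture.

**Checks that failed or disagreed:**
- **Needless tilt:** I took a side moment for a tilted seat and tilted the tool up to 0.05 rad while pressing. It made no difference, so I levelled the tool and pressed again.
- **Side force:** about 6 N remains at the wrist.
- **Outline fit:** the numeric fit from the scene camera alone was a few mm off and could not tell closed from 2 mm open. "Closed" therefore rests on the hard stop and the spring travel.
- **Bystanders:** I did not measure the eyepiece and objectives again. Every move stayed clear of where I first found them.

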